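# Strip a diffusion cell after its run

### The arm

A 6-joint arm with a two-finger parallel gripper is mounted at the origin on the work surface. World frame = base frame: x ahead of the robot, y to its left, z up, the work surface at z = 0. Lengths are in m, angles in rad, forces in N, time in s.
With the tool pointing down it reaches from about 0.25 to 0.775 m from the base axis. Payload 4 kg.
Tool frame: the origin (TCP) lies midway between the tips of the shut fingers; the grasp point (between the pads) lies 19 mm behind it; z points along the fingers, y is the line along which they close (so a half turn about z gives the same grasp; the last joint's range is limited). The gripper opens to 94 mm and grips with 3 to 60 N. Pads are 16 mm wide; open, the fingers measure 119 mm over their backs; the gripper's body (75 mm by 177 mm) begins 78 mm behind the grasp point.
Start: joints at [-1.422, 0.087, 1.371, -0, 1.684, -0.103], TCP at [0.137, -0.533, 0.206] pointing down, gripper open.
Joint ranges: [-3.1, 3.1], [-0.76, 2.03], [0.27, 2.55], [-1.08, 4.22], [0.17, 2.65], [-2.57, 2.57]. Speed limits (rad/s): [2.79, 2.79, 3.14, 3.14, 3.14, 3.14].

### API

Orientations are given as a unit quaternion [w, x, y, z].
In Python, from bench import sense, capture, calibration, job_done gives the robot as it stands.
- The arm moves only by the tool drive_tool, never from a script. Its argument "series" is text: rows parted by semicolons, each of 6 numbers parted by spaces: the shift along the tool's x, y, z in mm, then the turn, a rotation vector about the tool's x, y, z in rad. A call has 1 to 12 rows; each row shifts and turns the commanded pose from where the row before left it, along the tool's axes as they then stand; what a row does not reach is not made up. A row lasts 1/12 s, in which the tool goes at most 41.7 mm and 7.16 degrees, less where a joint would pass 70% of its speed; a pose out of reach is approached as far as the arm can. A call is refused whole if a number of a shift passes 41.7 or a number of a turn 0.125, either way. A call with a gripper value outside its range is refused whole. "claw" is the opening, from 0 (shut) to 1 (fully open), set as the call begins (left out, the last holds). The fingers move at their own pace and stop on an object; "squeeze" is the grip in N (left out, the last holds). Time passes only in rows, so rows that do not move let the fingers close. It gives the time, the measured TCP pose, the force, the opening and the grip force at its end, in the units of the state.
- sense(): the state, without advancing time (a new reading comes with each control period).
- capture(name): name is "side" or "top" or "wrist"; returns the picture (420x560x3 uint8, red, green, blue); there is no depth.
- calibration(name): a dict with "fx", "fy", "cx", "cy" (pixels), "R" (3x3) and "t" (3): a world point X has camera coordinates R X + t. Camera axes: x right, y down, z forward; pixel columns grow to the right and rows downward; lengths in m; the calibration is good to about 2 mm. A picture is of the moment at which its call begins: read the wrist's pose just before it. calibration takes no time and is no camera call; for the wrist camera it gives the pose at the moment of the call.
- job_done(): hands the job in; it is judged then, once.
The state is a dict: "time": time; "q": joint angles; "qd": joint speeds; "joint_torque": joint torques, N m; "tcp_pos": TCP position; "tcp_rot": TCP orientation; "ft_force": force on the tool from outside, world axes, zero at the start; "ft_torque": the same for the moment, N m; "gripper_width": finger opening in m; "gripper_force": force on a finger pad.
Only numpy, scipy, OpenCV 4.12 (cv2) and the standard library are available. Lean on these libraries where they do the work, as an engineer would, in place of code of your own. Each camera call takes 0.05 s, during which the arm holds its last target. There are 200 camera calls.

### The job

The diffusion run is over: take the cell on the small station apart from the top down and unclip the temperature logger beside it. Stand the cap in the small porcelain dish, put the steel weight ring down over the drying post until it lies on the base, stand the donor cup in the steel wash dish, and lay the logger level in both V-rests of the reader. Keep the cell parts upright (as they stand now), set everything down rather than dropping it, and leave the little amber vial that stands among the dishes standing where it is.

Things in the scene. Friction and masses are not known exactly. Their poses are not given: they have to be found in the camera images.
- station: Single-cell station (fixed), a pale grey-blue console 150 (x) by 170 mm (y), orange strip on its -x face, white deck 45 mm above the table. Origin: centre of underside. At x=+30, y=0 a white receptor cup (77 wide, rim 15 mm above the deck, stays) carries the stack: donor cup, ring round its neck, cap. At x=-50 the logger lies along y in two upward-open steel spring clips.
- cap_knob (a point): Cap, white PTFE, top of the stack: disc 42 mm wide, 14 mm high (its lower 10 mm a hollow skirt sitting loosely over the donor cup's neck), on it a round grip knob 16 mm in diameter, 18 mm high. Loose, 40 g. The point is the knob's middle: 9 mm above the disc's top face, 23 mm above the cap's underside; z up. Lift straight up.
- ring_center (a point): Weight ring, plain steel: 54 mm outside, hole 34 mm, 20 mm high, loose, 220 g. Middle of the stack: it lies on the donor cup's flange round its neck, which stands 12 mm higher. The point is the ring's centre, 10 mm above its underside; z is its axis. Lift straight up by its outside once the cap is off.
- donor_center (a point): Donor cup, white PTFE, bottom of the stack, resting on the receptor cup: flange 68 mm wide and 14 mm high, above it a round neck 28 mm in diameter, 32 mm high, with a bore. Loose, 125 g. The point is on the axis half-way up: 23 mm above the underside, 9 mm above the flange; z up. Take it by the neck once the ring is off.
- logger_center (a point): Temperature logger: closed steel cylinder 18 mm in diameter, 130 mm long, loose, 100 g, lying level; y is its length, the point its centre. At the start 75 mm above the table, in two clips 12 mm wide, 45 mm either side of the station's y=0; its middle is free to grip, 30 mm over the deck. Pulled straight up, the clips resist with 6 to 10 N, mostly over the first 6 mm, then snap open: grip firmly.
- cap_dish: Small round white porcelain dish (fixed), place of the cap: 68 mm outside, 62 mm inside, rim 16 mm high, inner floor 3 mm above the table. Origin: centre of its underside.
- post_stand: Drying post (fixed), place of the steel ring: a pale round base 80 mm across and 12 mm high with an upright steel post at its centre, 12 mm in diameter, rounded top 76 mm above the table. Origin: centre of its underside, on the post's axis.
- wash_dish: Wide round steel wash dish (fixed), place of the donor cup: 100 mm outside, 95 mm inside, rim 28 mm high, inner floor 3 mm above the table. Origin: centre of its underside.
- reader: Logger reader (fixed): flat grey box 90 (x) by 190 mm (y), 22 mm high, small display, two white V-rests (90 degree V open upward, 37 mm wide at the mouth) at y=+45 and -45, x=0, and end plates 56 mm high at y=+80 and -80. A logger lying in both Vs points along y, its axis 53 mm above the table at x=0. Free for fingers between the rests. Origin: centre of underside.
- vial: Little amber glass vial with a black cap, 22 mm across and 46 mm high, about 30 g, loose: a bystander among the dishes, to be left standing. Origin: centre of its underside.
Not all that is in view belongs to the job. Leave any turquoise look-alike of the post_stand alone.

How it is judged:
By the outcome, as a careful person would: the job done as asked, in the order asked, and still so for the second after the job is handed in, with the robot touching nothing.
It also fails if it takes over 134 s, if anything falls off the work surface, if the arm or the gripper's body presses on something with over 40 N, if the wrist force passes 120 N, or if a joint passes its speed limit or range.

## Working session

There is one attempt and no reset: what is moved stays moved. The work goes in short steps, Python scripts to look and compute and a tool call to move; the robot and the scene stay as the last step left them, time stands still between calls to the robot, and variables do not carry over. Pictures are saved under pics/ and viewed, at most 14 in all, crops included, and the job is handed in when it is done.

Besides the shell and the picture viewer there is one more tool, called after "Call:" as name(argument=value, ...) on one line, values as JSON. drive_tool: Moves the arm, as the interface text tells. Its arguments: {"type":"object","properties":{"series":{"type":"string"},"claw":{"type":"number"},"squeeze":{"type":"number"}},"required":["series"]}

```bash
mkdir -p pics; python3 - <<'E'
from bench import *
import cv2,numpy as np
s=sense();print(s)
for n in("side","top","wrist"):
    c=calibration(n);print(n,{k:np.round(v,4).tolist() for k,v in c.items()})
    cv2.imwrite(f"pics/{n}0.png",capture(n)[:,:,::-1])
E
```

```text
{'time': 0.0, 'q': array([-1.42214864e+00,  8.79681855e-02,  1.37220652e+00,  1.94674257e-06,
        1.68357584e+00, -1.03113232e-01]), 'qd': array([-6.28927623e-04, -1.12132218e-03,  1.85977641e-03, -2.14789981e-03,
       -1.03508669e-03, -7.07774178e-05]), 'joint_torque': array([-9.33604970e-04, -3.40172160e+01, -3.02433586e+01,  7.15111778e-02,
        3.29176162e-02, -1.74302700e-04]), 'tcp_pos': array([ 0.13692134, -0.53214227,  0.20432117]), 'tcp_rot': array([-1.07868783e-03,  9.92086921e-01,  1.25548307e-01, -2.35954172e-05]), 'ft_force': array([-1.17225689,  0.85622324,  1.00674867]), 'ft_torque': array([-0.03242755,  0.01835509,  0.0054348 ]), 'gripper_force': 0.0, 'gripper_width': 0.09429616207652046}
side {'fx': 468.16, 'fy': 468.16, 'cx': 274.8253, 'cy': 211.2871, 'R': [[-0.8662, -0.4995, -0.016], [-0.2848, 0.5198, -0.8054], [0.4106, -0.6931, -0.5925]], 't': [0.4298, 0.2306, 0.9243]}
top {'fx': 409.2842, 'fy': 409.2842, 'cx': 281.4076, 'cy': 208.1409, 'R': [[0.0233, -0.9993, -0.0288], [-0.9972, -0.0212, -0.0712], [0.0705, 0.0304, -0.997]], 't': [0.0028, 0.5125, 1.0097]}
wrist {'fx': 370.4229, 'fy': 370.4229, 'cx': 275.851, 'cy': 209.3088, 'R': [[0.2486, -0.9686, -0.0024], [-0.9287, -0.2391, 0.2833], [-0.275, -0.0682, -0.959]], 't': [-0.5479, -0.0289, 0.394]}
```

View pics/top0.png

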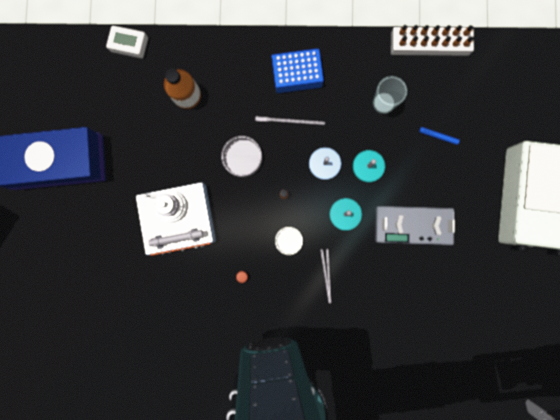

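View pics/side0.png

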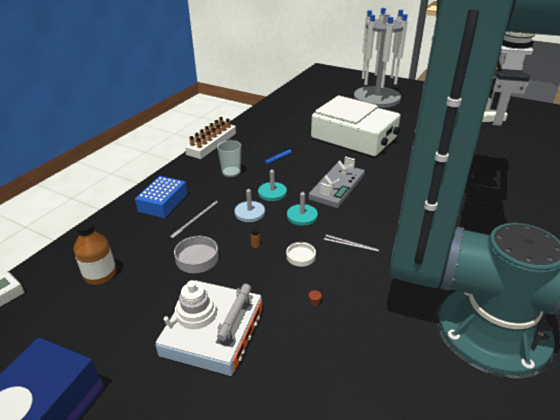

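The top view shows the station at about (175,218), the steel wash dish at (241,156) and the white dish at (289,241). The vial is at (283,194) and the reader at (415,225). There are three candidates for the post: pale blue at (325,163), turquoise at (368,165) and turquoise at (345,214). The pale one fits the "pale round base", and the turquoise ones are the look-alikes. I'll confirm that in an enlarged crop while measuring.

```bash
cat > h.py <<'E'
import cv2,numpy as np
from bench import *
def cast(c,uv,z):
    d=np.array([(uv[0]-c["cx"])/c["fx"],(uv[1]-c["cy"])/c["fy"],1]);R=np.array(c["R"]);t=np.array(c["t"])
    o=-R.T@t;d=R.T@d;return o+d*(z-o[2])/d[2]
def proj(c,X):
    p=np.array(c["R"])@X+np.array(c["t"]);return [c["fx"]*p[0]/p[2]+c["cx"],c["fy"]*p[1]/p[2]+c["cy"]]
def blobs(img,lo,hi,amin=30):
    """contours of HSV range"""
    m=cv2.inRange(cv2.cvtColor(img,cv2.COLOR_RGB2HSV),np.array(lo),np.array(hi))
    return [k for k in cv2.findContours(m,cv2.RETR_EXTERNAL,cv2.CHAIN_APPROX_NONE)[0] if cv2.contourArea(k)>amin]
def circ(c,k,z):
    """world circle of contour on plane z (bounds of its hull)"""
    P=np.array([cast(c,p[0],z)[:2] for p in k]).astype(np.float32)
    (e,ax,a)=cv2.fitEllipse(P);return np.round(e,4),np.round(ax,4)
E
python3 - <<'E'
from h import *
im=cv2.imread("pics/top0.png")[:,:,::-1].copy();c=calibration("top")
for nm,lo,hi,z in (("bright",(0,0,110),(179,80,255),.02),("teal",(80,120,60),(100,255,255),.012),("amber/red",(0,90,40),(20,255,255),.0)):
    for k in blobs(im,lo,hi,20):
        x,y,w,h=cv2.boundingRect(k)
        if 120<x<470 and 120<y<300 and len(k)>5: print(nm,(x,y,w,h),cv2.contourArea(k),*circ(c,k,z),cv2.minAreaRect(k))
cr=im[130:290,130:470][:,:,::-1];cv2.imwrite("pics/crop1.png",cv2.resize(cr,(780,367),interpolation=cv2.INTER_CUBIC))
E
```

```text
bright (321, 249, 10, 54) 182.0 [ 0.3626 -0.0998] [0.0155 0.1406] ((325.803466796875, 275.65863037109375), (53.084712982177734, 7.398974895477295), 86.633544921875)
bright (275, 226, 28, 29) 619.0 [ 0.4325 -0.0052] [0.0692 0.0707] ((288.5, 240.0), (28.0, 27.0), 90.0)
bright (376, 206, 79, 39) 2421.5 [ 0.4789 -0.3217] [0.0951 0.2307] ((415.29937744140625, 225.11785888671875), (77.84322357177734, 35.83429718017578), 2.045408248901367)
bright (136, 182, 78, 73) 4163.5 [0.4818 0.2847] [0.1789 0.2065] ((174.11996459960938, 218.66000366210938), (63.59378433227539, 70.12310028076172), 79.69515228271484)
bright (309, 147, 33, 33) 792.0 [ 0.6284 -0.092 ] [0.0799 0.0809] ((324.5000305175781, 163.00001525878906), (31.819805145263672, 31.819805145263672), 45.0)
bright (221, 136, 41, 41) 1219.0 [0.6432 0.1194] [0.1005 0.1011] ((241.20001220703125, 155.90000915527344), (39.354793548583984, 39.80200958251953), 63.43495178222656)
teal (329, 197, 34, 34) 833.0 [ 0.5022 -0.1465] [0.0811 0.0826] ((345.5, 213.49998474121094), (32.52690887451172, 32.526912689208984), 45.0)
teal (352, 149, 34, 34) 847.5 [ 0.6252 -0.2033] [0.0827 0.0841] ((368.25, 165.75001525878906), (32.52690887451172, 33.23401641845703), 45.0)
amber/red (235, 270, 13, 14) 122.0 [0.3378 0.1126] [0.0308 0.0327] ((241.0, 276.5), (13.0, 12.0), 90.0)
amber/red (150, 246, 45, 11) 53.0 [0.3985 0.291 ] [0.0056 0.117 ] ((172.06504821777344, 250.83456420898438), (2.2631688117980957, 44.90890884399414), 78.9964599609375)
```

View pics/crop1.png

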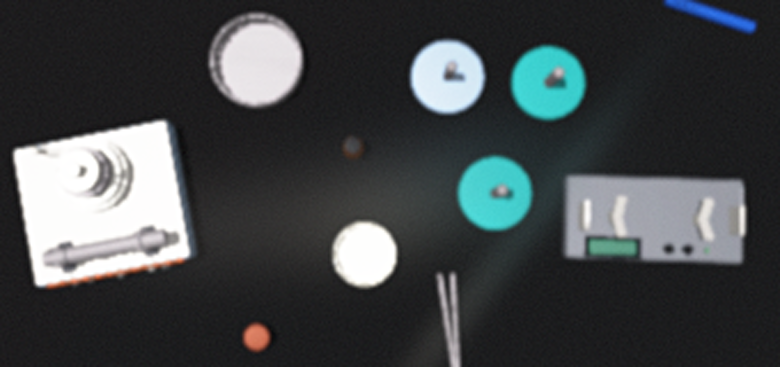

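The crop confirms it. The pale blue base with the post is at top pixel (325,163), and the two turquoise ones are the look-alikes. Next I'll rotate and raise the tool, then carry the wrist camera over to the station.

Call:
drive_tool(series="0 0 -4 0 0 -0.12;0 0 -4 0 0 -0.12;0 0 -4 0 0 -0.12;0 0 -4 0 0 -0.12;0 0 -4 0 0 -0.12;0 0 -4 0 0 -0.12;0 0 -4 0 0 -0.12;0 0 -4 0 0 -0.12;0 0 -4 0 0 -0.12;0 0 -4 0 0 -0.12;0 0 -4 0 0 -0.12;0 0 -4 0 0 -0.12", claw=0.6)

```text
time: 1.15
tcp_pos: [0.137, -0.5325, 0.2532]
tcp_rot: [-0.0, 0.661, 0.751, 0.0]
ft_force: [-1.0, -0.6, 0.7]
gripper_width: 0.0562
gripper_force: 0.0
```

```bash
cat >> h.py <<'E'
from scipy.spatial.transform import Rotation as Rn
def tool():
    s=sense();q=s["tcp_rot"];return np.array(s["tcp_pos"]),Rn.from_quat([q[1],q[2],q[3],q[0]]),s
def go(target,yaw=None):
    """tool-axes shift (mm) to world target, and turn (rad) to level tool with tool y at yaw (deg)"""
    p,R,s=tool();print("t",round(s["time"],2),"shift mm",np.round(R.inv().apply(np.array(target)-p)*1e3,1))
    y=R.as_matrix()[:,1];print("tool y yaw deg",np.round(np.degrees(np.arctan2(y[1],y[0])),2),"w",round(s["gripper_width"],4))
    if yaw is not None:
        a=np.radians(yaw);T=np.array([[-np.sin(a),np.cos(a),0],[np.cos(a),np.sin(a),0],[0,0,-1]])
        print("turn",np.round((R.inv()*Rn.from_matrix(T)).as_rotvec(),4))
E
python3 -c "
from h import *
go([.47,.25,.25],8)"
```

```text
t 1.15 shift mm [734.  429.4   3.9]
tool y yaw deg 7.27 w 0.0562
turn [-0.     -0.001  -0.0127]
```

Call:
drive_tool(series="20 11.5 0 0 0 0;33 19.5 0 0 0 0;33 19.5 0 0 0 0;33 19.5 0 0 0 0;33 19.5 0 0 0 0;33 19.5 0 0 0 0;33 19.5 0 0 0 0;33 19.5 0 0 0 0;33 19.5 0 0 0 0;33 19.5 0 0 0 0;33 19.5 0 0 0 0;33 19.5 0 0 0 0")

```text
time: 2.15
tcp_pos: [0.3152, -0.1234, 0.2534]
tcp_rot: [0.0, 0.663, 0.748, 0.0]
ft_force: [-0.2, 0.6, -0.0]
gripper_width: 0.0564
gripper_force: 0.0
```

Call:
drive_tool(series="33 19.5 0 0 0 0;33 19.5 0 0 0 0;33 19.5 0 0 0 0;33 19.5 0 0 0 0;33 19.5 0 0 0 0;33 19.5 0 0 0 0;33 19.5 0 0 0 0;33 19.5 0 0 0 0;33 19.5 0 0 0 0;33 19.5 0 0 0 0;17 9 0 0 0 0;0 0 0 0 0 0")

```text
time: 3.15
tcp_pos: [0.476, 0.2472, 0.2516]
tcp_rot: [-0.001, 0.661, 0.75, -0.001]
ft_force: [-1.1, -1.0, -1.0]
gripper_width: 0.0562
gripper_force: 0.0
```

```bash
python3 - <<'E'
from h import *
c=calibration("wrist");im=capture("wrist");cv2.imwrite("pics/w1.png",im[:,:,::-1]);np.save("w1.npy",c)
go([.47,.25,.25],8)
E
```

```text
t 3.2 shift mm [ 5.5 -4.9  2. ]
tool y yaw deg 7.1 w 0.0564
turn [-0.0027  0.001  -0.0158]
```

View pics/w1.png

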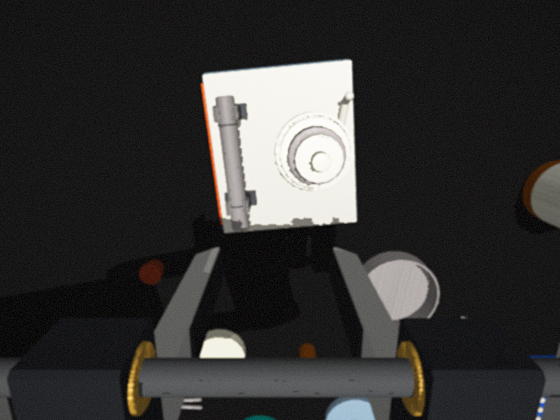

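The wrist view shows the knob top near (321,161) and the deck corners near (203,73), (351,60), (357,220) and (225,232). The logger runs from (226,97) to (240,226).

```bash
python3 - <<'E'
from h import *
im=cv2.imread("pics/w1.png")[:,:,::-1].copy();c=np.load("w1.npy",allow_pickle=True).item()
g=cv2.cvtColor(im,cv2.COLOR_RGB2GRAY)
m=(g>150).astype(np.uint8);m[:,:195]=0;m[240:]=0;m[:,365:]=0
m=cv2.morphologyEx(m,cv2.MORPH_CLOSE,np.ones((25,25)))
k=max(cv2.findContours(m,0,1)[0],key=cv2.contourArea)
P=np.array([cast(c,p[0],.045)[:2] for p in k],np.float32)
r=cv2.minAreaRect(P*1000);print("deck",r)
print("corners",[np.round(cast(c,u,.045)[:2],4) for u in((203,73),(351,60),(357,220),(225,232))])
cr=g[140:182,300:345]
print("knob eye",cast(c,(321,161),.128))
h=cv2.HoughCircles(g[100:210,260:370],cv2.HOUGH_GRADIENT,1,5,param1=80,param2=12,minRadius=7,maxRadius=50)
print(h[0][:8]+[260,100,0] if h is not None else 0)
# logger ends, axis z .075
print("logger",cast(c,(226,97),.075),cast(c,(240,226),.075))
x=cv2.resize(im[50:240,190:370],None,fx=3.1,fy=3.1,interpolation=cv2.INTER_CUBIC)
x=(255*(x/255.)**2).astype(np.uint8)
cv2.imwrite("pics/w1c.png",x[:,:,::-1])
E
```

```text
deck ((479.1924133300781, 280.564697265625), (148.72259521484375, 166.83750915527344), 12.31786060333252)
corners [array([0.3913, 0.3469]), array([0.5333, 0.3767]), array([0.5696, 0.2164]), array([0.427 , 0.1842])]
knob eye [0.50857872 0.28743591 0.128     ]
[[316.5        155.5         30.20000076]
 [315.5        150.5         33.70000076]
 [310.5        149.5         34.70000076]
 [309.5        155.5         35.70000076]
 [309.5        144.5         39.09999847]
 [318.5        145.5         36.09999847]
 [311.5        160.5         31.60000038]
 [320.5        160.5         26.        ]]
logger [0.41960523 0.32750165 0.075     ] [0.44466362 0.20397613 0.075     ]
```

View pics/w1c.png

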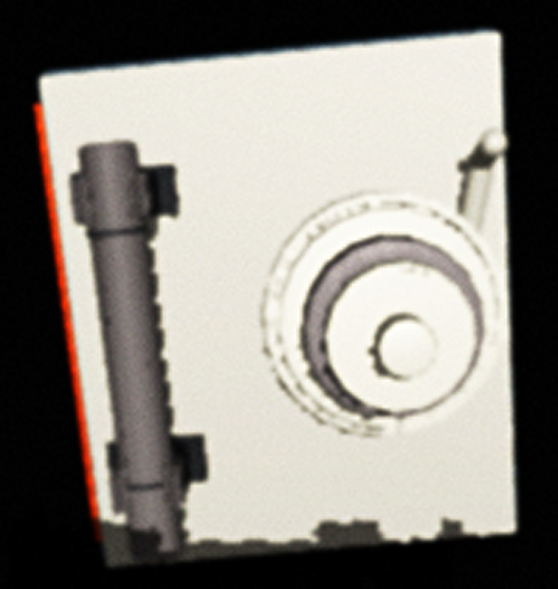

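```bash
python3 - <<'E'
from h import *
p,R,s=tool()
go([.5085,.2872,.114],12.3)
E
```

```text
t 3.2 shift mm [ 37.8  38.2 137.9]
tool y yaw deg 7.1 w 0.0564
turn [-0.0028  0.0009 -0.0908]
```

Call:
drive_tool(series="6 6 5 0 0 0;12 12 10 0 0 0;12 12 15 0 0 0;8 8 20 0 0 0;0 0 15 0 0 0;0 0 10 0 0 -0.03;0 0 5 0 0 -0.03;0 0 0 0 0 -0.03;0 0 0 0 0 0;0 0 0 0 0 0")

```text
time: 4.03
tcp_pos: [0.509, 0.2851, 0.1736]
tcp_rot: [0.0, 0.63, 0.777, 0.0]
ft_force: [-0.3, -0.1, 0.3]
gripper_width: 0.0565
gripper_force: 0.0
```

```bash
python3 - <<'E'
from h import *
go([.5085,.2872,.114],12.3)
c=calibration("wrist");im=capture("wrist")
x=cv2.resize(im[60:420,130:440],None,fx=1.6,fy=1.6);cv2.imwrite("pics/w2.png",x[:,:,::-1])
print(proj(c,np.array([.5085,.2872,.128])))
E
```

```text
t 4.03 shift mm [ 2.2 -0.1 59.6]
tool y yaw deg 11.95 w 0.0565
turn [ 0.0003  0.0002 -0.0061]
[np.float64(274.7738772298075), np.float64(231.70076070814383)]
```

View pics/w2.png

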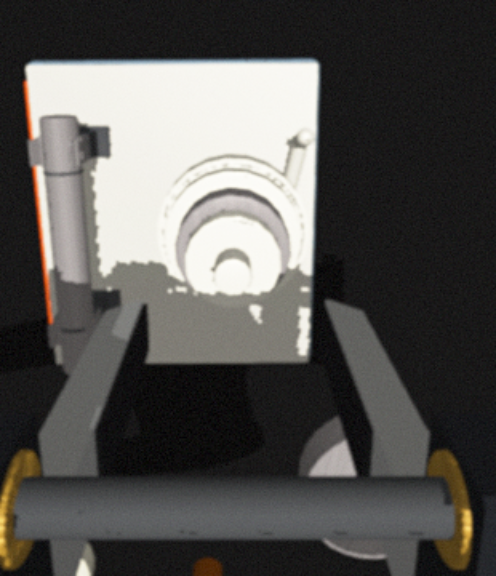

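The knob appears at (275.6,230) and was predicted at (274.8,231.7), so the alignment is good. Descending and gripping.

Call:
drive_tool(series="2 0 10 0 0 -0.006;0 0 14 0 0 0;0 0 14 0 0 0;0 0 10 0 0 0;0 0 6 0 0 0;0 0 4 0 0 0;0 0 1.5 0 0 0;0 0 0 0 0 0;0 0 0 0 0 0")

```text
time: 4.83
tcp_pos: [0.5089, 0.2884, 0.1147]
tcp_rot: [0.0, 0.626, 0.78, 0.001]
ft_force: [-0.1, 1.1, -0.3]
gripper_width: 0.0563
gripper_force: 0.0
```

Call:
drive_tool(series="0 0 0 0 0 0;0 0 0 0 0 0;0 0 0 0 0 0;0 0 0 0 0 0;0 0 0 0 0 0;0 0 0 0 0 0;0 0 0 0 0 0;0 0 0 0 0 0", claw=0, squeeze=15)

```text
time: 5.5
tcp_pos: [0.5085, 0.2881, 0.114]
tcp_rot: [0.0, 0.626, 0.78, -0.0]
ft_force: [-0.1, 0.2, 0.8]
gripper_width: 0.0155
gripper_force: 15.0
```

Call:
drive_tool(series="0 0 -3 0 0 0;0 0 -5 0 0 0;0 0 -8 0 0 0;0 0 -10 0 0 0;0 0 -12 0 0 0;0 0 -12 0 0 0;0 0 -12 0 0 0;0 0 -10 0 0 0;0 0 -8 0 0 0;0 0 -4 0 0 0;0 0 0 0 0 0")

```text
time: 6.42
tcp_pos: [0.509, 0.2884, 0.1995]
tcp_rot: [0.001, 0.626, 0.78, 0.001]
ft_force: [0.7, -0.0, -0.9]
gripper_width: 0.0152
gripper_force: 15.0
```

```bash
python3 - <<'E'
from h import *
from scipy.optimize import least_squares
im=cv2.imread("pics/top0.png")[:,:,::-1].copy();c=calibration("top")
bs=blobs(im,(0,0,110),(179,80,255),300)
for n,u,z in(("cap",(289,240),.016),("post",(325,163),.012),("wash",(241,156),.028),("reader",(415,225),.022)):
    k=[b for b in bs if cv2.pointPolygonTest(b,u,False)>=0][0]
    print(n,*circ(c,k,z))
    if n=="reader":
        P=np.array([cast(c,p[0],z)[:2] for p in k],np.float32);print(cv2.minAreaRect(P*1000))
go([.4325,-.0052,.09],12.3)
E
```

```text
cap [ 0.4325 -0.0051] [0.0695 0.0709]
post [ 0.6299 -0.0926] [0.0806 0.0815]
wash [0.6416 0.1184] [0.0998 0.1004]
reader [ 0.4788 -0.3211] [0.0949 0.2303]
((477.1278076171875, -317.3227844238281), (190.59251403808594, 88.62796783447266), 89.14189910888672)
t 6.42 shift mm [-270.3 -138.2  109. ]
tool y yaw deg 12.43 w 0.0152
turn [ 0.0023 -0.0004  0.0023]
```

Call:
drive_tool(series="-8 -4 0 0 0 0;-16 -8 0 0 0 0;-24 -12 0 0 0 0;-30 -15.5 0 0 0 0;-30 -15.5 0 0 0 0;-30 -15.5 0 0 0 0;-30 -15.5 0 0 0 0;-30 -15.5 0 0 0 0;-30 -15.5 0 0 0 0;-22 -11 0 0 0 0;-13 -6.5 0 0 0 0;-7 -3.5 0 0 0 0")

```text
time: 7.42
tcp_pos: [0.4304, -0.0072, 0.197]
tcp_rot: [-0.001, 0.628, 0.779, -0.001]
ft_force: [0.2, -0.5, -0.4]
gripper_width: 0.0156
gripper_force: 15.0
```

Call:
drive_tool(series="0 0 6 0 0 0;0 0 12 0 0 0;0 0 18 0 0 0;0 0 20 0 0 0;0 0 20 0 0 0;0 0 15 0 0 0;0 0 10 0 0 0;0 0 6 0 0 0;0 0 2 0 0 0;0 0 0 0 0 0")

```text
time: 8.25
tcp_pos: [0.4318, -0.0048, 0.0886]
tcp_rot: [-0.0, 0.626, 0.78, -0.0]
ft_force: [-0.2, 0.3, 0.3]
gripper_width: 0.0153
gripper_force: 15.0
```

```bash
python3 - <<'E'
from h import *
go([.4325,-.0051,.022])
c=calibration("wrist");cv2.imwrite("pics/w3.png",capture("wrist")[:,:,::-1])
print(proj(c,np.array([.4325,-.0052,.016])))
E
```

```text
t 8.25 shift mm [-0.5  0.7 66.6]
tool y yaw deg 12.48 w 0.0153
[np.float64(275.94212800716036), np.float64(222.5186962738129)]
```

View pics/w3.png

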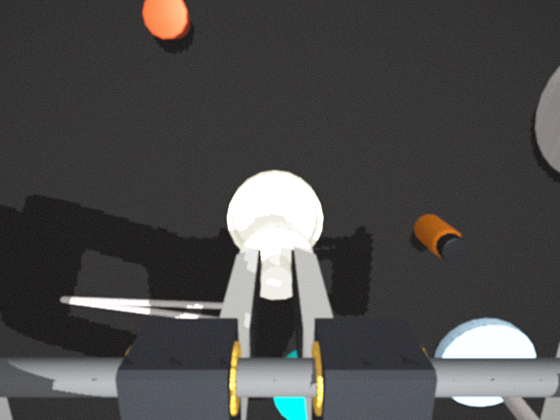

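The wrist view shows the dish centred at column 275 and predicted at 276, with the cap above it. I'll lower it.

Call:
drive_tool(series="0 0 8 0 0 0;0 0 14 0 0 0;0 0 14 0 0 0;0 0 12 0 0 0;0 0 8 0 0 0;0 0 4 0 0 0;0 0 2 0 0 0;0 0 2 0 0 0;0 0 1 0 0 0;0 0 0 0 0 0")

```text
time: 9.13
tcp_pos: [0.4322, -0.0053, 0.0244]
tcp_rot: [0.0, 0.626, 0.78, 0.0]
ft_force: [0.3, 0.3, -0.3]
gripper_width: 0.0155
gripper_force: 15.0
```

Call:
drive_tool(series="0 0 1 0 0 0;0 0 1 0 0 0;0 0 0 0 0 0")

```text
time: 9.38
tcp_pos: [0.4319, -0.0052, 0.022]
tcp_rot: [0.0, 0.626, 0.78, 0.0]
ft_force: [0.3, -0.6, -0.0]
gripper_width: 0.0155
gripper_force: 15.0
```

Call:
drive_tool(series="0 0 0.5 0 0 0;0 0 0.5 0 0 0;0 0 0 0 0 0")

```text
time: 9.63
tcp_pos: [0.4319, -0.0053, 0.021]
tcp_rot: [0.0, 0.626, 0.78, -0.0]
ft_force: [-1.2, -0.4, -0.0]
gripper_width: 0.015
gripper_force: 15.0
```

Call:
drive_tool(series="0 0 0.5 0 0 0;0 0 0.5 0 0 0;0 0 0 0 0 0")

```text
time: 9.88
tcp_pos: [0.4319, -0.0052, 0.0209]
tcp_rot: [0.0, 0.626, 0.78, -0.0]
ft_force: [-2.6, 0.4, 5.4]
gripper_width: 0.0153
gripper_force: 15.0
```

Contact at 5 N, so I'll release and go back up. The ring is next.

Call:
drive_tool(series="0 0 0 0 0 0;0 0 0 0 0 0;0 0 0 0 0 0;0 0 0 0 0 0;0 0 -2 0 0 0;0 0 -5 0 0 0;0 0 -10 0 0 0;0 0 -20 0 0 0;0 0 -25 0 0 0;0 0 -30 0 0 0;0 0 -35 0 0 0;0 0 -20 0 0 0", claw=0.4)

```text
time: 10.88
tcp_pos: [0.4333, -0.0054, 0.172]
tcp_rot: [0.003, 0.626, 0.78, 0.002]
ft_force: [0.4, -0.2, 0.6]
gripper_width: 0.0372
gripper_force: 0.0
```

```bash
python3 - <<'E'
from h import *
c=calibration("wrist");cv2.imwrite("pics/w4.png",capture("wrist")[:,:,::-1])
go([.5085,.2872,.16],12.3)
E
```

```text
t 10.93 shift mm [270.3 134.3  16. ]
tool y yaw deg 12.44 w 0.0374
turn [0.0125 0.0047 0.0024]
```

View pics/w4.png

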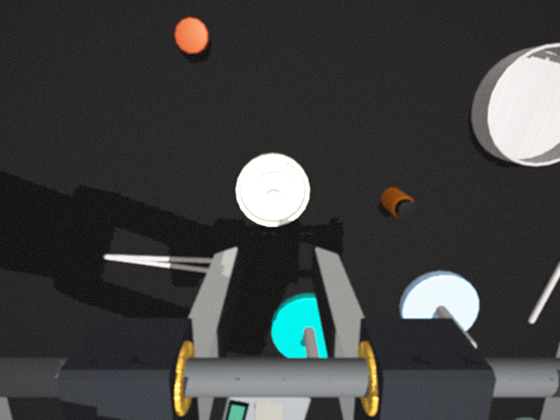

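The cap stands centred in the dish at (273,190). Now I'll move over to the ring.

Call:
drive_tool(series="10 5 0 0 0 0;20 10 0 0 0 0;28 14 0 0 0 0;30 15 0 0 0 0;30 15 0 0 0 0;30 15 0 0 0 0;30 15 0 0 0 0;30 15 0 0 0 0;26 13 0 0 0 0;18 9 0 0 0 0;12 6 5 0 0 0;6 2.5 5 0 0 0", claw=0.8)

```text
time: 11.93
tcp_pos: [0.5053, 0.289, 0.1566]
tcp_rot: [0.0, 0.626, 0.78, 0.0]
ft_force: [0.7, -0.6, -0.1]
gripper_width: 0.0751
gripper_force: 0.0
```

Call:
drive_tool(series="0 0 4 0 0 0;0 0 0 0 0 0;0 0 0 0 0 0")

```text
time: 12.18
tcp_pos: [0.5047, 0.2861, 0.1523]
tcp_rot: [-0.0, 0.627, 0.779, -0.001]
ft_force: [0.1, -0.1, 0.4]
gripper_width: 0.0751
gripper_force: 0.0
```

```bash
python3 - <<'E'
from h import *
go([.5085,.2874,.0762],12.3)
c=calibration("wrist");im=capture("wrist")
print(proj(c,np.array([.5085,.2872,.106])),proj(c,np.array([.5085,.2872,.094])))
cv2.imwrite("pics/w5.png",cv2.resize(im[60:420,130:440],None,fx=1.6,fy=1.6)[:,:,::-1])
E
```

```text
t 12.18 shift mm [ 0.6  4.2 76.1]
tool y yaw deg 12.36 w 0.0751
turn [-0.0015  0.0009  0.0011]
[np.float64(281.19418549195353), np.float64(234.03482142594515)] [np.float64(280.9793353949264), np.float64(227.90985348556788)]
```

View pics/w5.png

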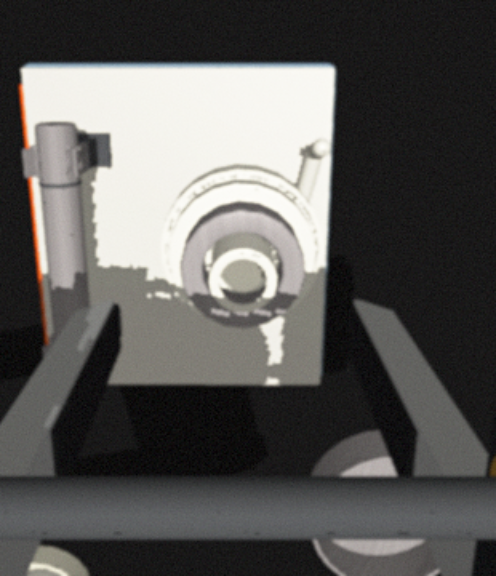

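The neck appears at (281.9,233.8) and was predicted at (281.2,234.0), and the ring sits around it. Descending.

Call:
drive_tool(series="0.5 2 6 0 0 0;0 2 12 0 0 0;0 0 15 0 0 0;0 0 15 0 0 0;0 0 12 0 0 0;0 0 8 0 0 0;0 0 4 0 0 0;0 0 2 0 0 0;0 0 1 0 0 0;0 0 0 0 0 0;0 0 0 0 0 0")

```text
time: 13.15
tcp_pos: [0.5094, 0.289, 0.0788]
tcp_rot: [0.0, 0.626, 0.78, 0.001]
ft_force: [-0.0, -0.1, -0.2]
gripper_width: 0.0755
gripper_force: 0.0
```

Call:
drive_tool(series="0 0 0 0 0 0;0 0 0 0 0 0;0 0 0 0 0 0;0 0 0 0 0 0;0 0 0 0 0 0;0 0 0 0 0 0;0 0 0 0 0 0", claw=0, squeeze=30)

```text
time: 13.73
tcp_pos: [0.5087, 0.2888, 0.0783]
tcp_rot: [-0.0, 0.626, 0.78, -0.0]
ft_force: [-2.2, -0.0, 3.0]
gripper_width: 0.0539
gripper_force: 30.0
```

Call:
drive_tool(series="0 0 -2 0 0 0;0 0 -4 0 0 0;0 0 -6 0 0 0;0 0 -10 0 0 0;0 0 -12 0 0 0;0 0 -14 0 0 0;0 0 -14 0 0 0;0 0 -14 0 0 0;0 0 -12 0 0 0;0 0 -8 0 0 0;0 0 -4 0 0 0;0 0 0 0 0 0")

```text
time: 14.73
tcp_pos: [0.5094, 0.289, 0.1795]
tcp_rot: [0.001, 0.626, 0.78, 0.001]
ft_force: [-0.5, 0.1, -2.4]
gripper_width: 0.054
gripper_force: 30.0
```

```bash
python3 -c "
from h import *
go([.6299,-.0926,.14],12.3)"
```

```text
t 14.73 shift mm [-398.6   35.3   39.4]
tool y yaw deg 12.44 w 0.054
turn [ 0.0025 -0.0004  0.0024]
```

Call:
drive_tool(series="-8 0.7 0 0 0 0;-16 1.4 0 0 0 0;-24 2.1 0 0 0 0;-28 2.5 0 0 0 0;-28 2.5 0 0 0 0;-28 2.5 0 0 0 0;-28 2.5 0 0 0 0;-28 2.5 0 0 0 0;-28 2.5 0 0 0 0;-28 2.5 0 0 0 0;-28 2.5 0 0 0 0;-28 2.5 0 0 0 0")

```text
time: 15.73
tcp_pos: [0.599, -0.0004, 0.1765]
tcp_rot: [-0.001, 0.627, 0.779, -0.001]
ft_force: [0.9, 0.6, -2.5]
gripper_width: 0.054
gripper_force: 30.0
```

Call:
drive_tool(series="-28 2.5 0 0 0 0;-28 2.5 0 0 0 0;-22 2 0 0 0 0;-12 1 0 0 0 0;-6 0.5 0 0 0 0;-2 0 0 0 0 0;0 0 0 0 0 0;0 0 0 0 0 0")

```text
time: 16.4
tcp_pos: [0.6287, -0.0911, 0.1779]
tcp_rot: [-0.0, 0.626, 0.78, 0.0]
ft_force: [0.0, 0.1, -2.3]
gripper_width: 0.0541
gripper_force: 30.0
```

```bash
python3 - <<'E'
from h import *
go([.6299,-.0926,.0163],12.3)
c=calibration("wrist");im=capture("wrist")
print(proj(c,np.array([.6299,-.0926,.076])),proj(c,np.array([.6299,-.0926,.012])))
cv2.imwrite("pics/w6.png",cv2.resize(im,None,fx=1.4,fy=1.4)[:,:,::-1])
E
```

```text
t 16.4 shift mm [ -1.9   0.9 161.6]
tool y yaw deg 12.51 w 0.0541
turn [-0.0003 -0.0008  0.0036]
[np.float64(276.2670139388597), np.float64(212.2982711816364)] [np.float64(276.2205003780174), np.float64(192.99743737560385)]
```

View pics/w6.png

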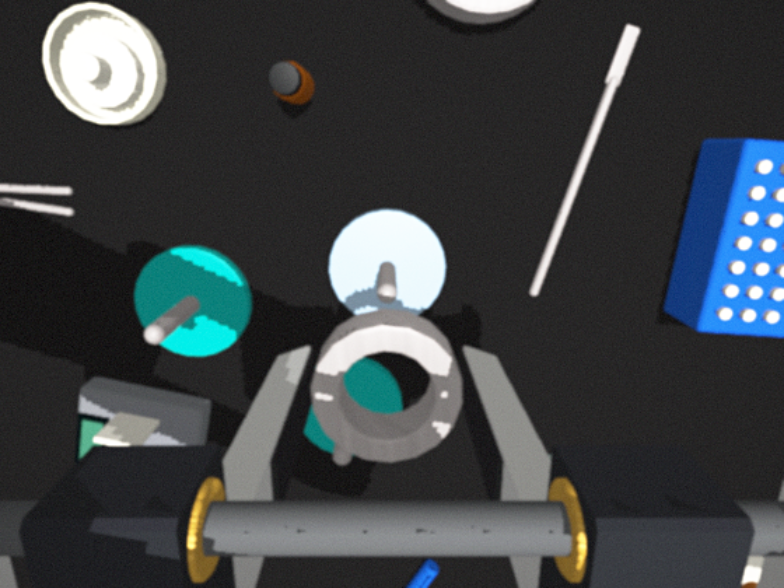

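The post tip is at (276.4,208.5) and was predicted at (276.3,212.3), a difference of 2–3 mm. With an 11 mm margin I'll leave x as it is and descend.

Call:
drive_tool(series="0 0.5 8 0 0 0;0 0.5 14 0 0 0;0 0 18 0 0 0;0 0 18 0 0 0;0 0 12 0 0 0;0 0 8 0 0 0;0 0 5 0 0 0;0 0 5 0 0 0;0 0 5 0 0 0;0 0 5 0 0 0;0 0 5 0 0 0;0 0 5 0 0 0")

```text
time: 17.45
tcp_pos: [0.6302, -0.0923, 0.0701]
tcp_rot: [0.0, 0.626, 0.78, 0.0]
ft_force: [-0.5, -0.3, -2.5]
gripper_width: 0.0536
gripper_force: 30.0
```

Call:
drive_tool(series="0 0 8 0 0 0;0 0 10 0 0 0;0 0 10 0 0 0;0 0 8 0 0 0;0 0 6 0 0 0;0 0 4 0 0 0;0 0 2 0 0 0;0 0 1 0 0 0;0 0 0 0 0 0")

```text
time: 18.2
tcp_pos: [0.6301, -0.0922, 0.0211]
tcp_rot: [0.0, 0.626, 0.78, 0.0]
ft_force: [0.6, 0.7, -0.9]
gripper_width: 0.054
gripper_force: 30.0
```

Call:
drive_tool(series="0 0 1 0 0 0;0 0 1 0 0 0;0 0 1 0 0 0;0 0 0.5 0 0 0;0 0 0 0 0 0")

```text
time: 18.62
tcp_pos: [0.6299, -0.0921, 0.0174]
tcp_rot: [0.0, 0.626, 0.78, -0.0]
ft_force: [-0.3, 0.4, -2.8]
gripper_width: 0.0537
gripper_force: 30.0
```

Call:
drive_tool(series="0 0 0.5 0 0 0;0 0 0.5 0 0 0;0 0 0.5 0 0 0;0 0 0 0 0 0")

```text
time: 18.95
tcp_pos: [0.63, -0.0922, 0.0164]
tcp_rot: [0.0, 0.626, 0.78, 0.0]
ft_force: [-0.8, 0.9, -0.9]
gripper_width: 0.0541
gripper_force: 30.0
```

Call:
drive_tool(series="0 0 0.4 0 0 0;0 0 0.4 0 0 0;0 0 0 0 0 0")

```text
time: 19.2
tcp_pos: [0.63, -0.0922, 0.0163]
tcp_rot: [0.0, 0.626, 0.78, 0.0]
ft_force: [-1.9, 1.0, 4.9]
gripper_width: 0.0541
gripper_force: 30.0
```

The ring is seated at 5 N. Releasing and rising.

Call:
drive_tool(series="0 0 0 0 0 0;0 0 0 0 0 0;0 0 0 0 0 0;0 0 0 0 0 0;0 0 -3 0 0 0;0 0 -8 0 0 0;0 0 -15 0 0 0;0 0 -25 0 0 0;0 0 -30 0 0 0;0 0 -30 0 0 0;0 0 -25 0 0 0;0 0 -14 0 0 0", claw=0.75)

```text
time: 20.2
tcp_pos: [0.6316, -0.0925, 0.1707]
tcp_rot: [0.003, 0.626, 0.78, 0.002]
ft_force: [-0.1, 0.4, 0.5]
gripper_width: 0.0702
gripper_force: 0.0
```

```bash
python3 - <<'E'
from h import *
c=calibration("wrist");im=capture("wrist");cv2.imwrite("pics/w7.png",im[:,:,::-1])
go([.5085,.2874,.165],12.3)
E
```

```text
t 20.25 shift mm [398.  -39.4   5.6]
tool y yaw deg 12.44 w 0.0703
turn [0.0103 0.0051 0.0023]
```

View pics/w7.png

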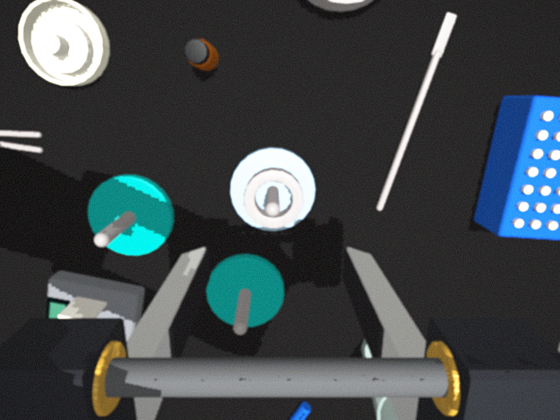

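The ring lies on the pale base with the post through it, at (272,195). Back to the stack for the donor cup.

Call:
drive_tool(series="12 -1.2 0 0 0 0;24 -2.4 0 0 0 0;34 -3.4 0 0 0 0;36 -3.6 0 0 0 0;36 -3.6 0 0 0 0;36 -3.6 0 0 0 0;36 -3.6 0 0 0 0;36 -3.6 0 0 0 0;36 -3.6 0 0 0 0;36 -3.6 0 0 0 0;32 -3.2 0 0 0 0;24 -2.4 0 0 0 0", claw=0.55)

```text
time: 21.25
tcp_pos: [0.5086, 0.2716, 0.1629]
tcp_rot: [-0.001, 0.625, 0.78, -0.001]
ft_force: [0.4, 0.9, -0.3]
gripper_width: 0.0516
gripper_force: 0.0
```

Call:
drive_tool(series="12 -1 0 0 0 0;7 -0.5 5 0 0 0;2 0 10 0 0 0;0 0 10 0 0 0;0 0 5 0 0 0;0 0 0 0 0 0;0 0 0 0 0 0")

```text
time: 21.83
tcp_pos: [0.5057, 0.2877, 0.1341]
tcp_rot: [-0.0, 0.627, 0.779, -0.001]
ft_force: [-0.2, 0.2, -0.1]
gripper_width: 0.052
gripper_force: 0.0
```

```bash
python3 - <<'E'
from h import *
go([.5085,.2874,.0772],12.3)
E
```

```text
t 21.83 shift mm [-0.9  2.8 56.9]
tool y yaw deg 12.33 w 0.052
turn [-0.0018  0.0007  0.0005]
```

Call:
drive_tool(series="-0.5 2 5 0 0 0;0 0.7 12 0 0 0;0 0 14 0 0 0;0 0 12 0 0 0;0 0 7 0 0 0;0 0 4 0 0 0;0 0 1 0 0 0;0 0 0 0 0 0;0 0 0 0 0 0")

```text
time: 22.58
tcp_pos: [0.5088, 0.2894, 0.0808]
tcp_rot: [0.0, 0.626, 0.78, 0.001]
ft_force: [0.4, 0.6, 0.5]
gripper_width: 0.0515
gripper_force: 0.0
```

Call:
drive_tool(series="0 0 0 0 0 0;0 0 0 0 0 0;0 0 0 0 0 0;0 0 0 0 0 0;0 0 0 0 0 0;0 0 0 0 0 0;0 0 0 0 0 0", claw=0, squeeze=25)

```text
time: 23.17
tcp_pos: [0.5084, 0.2892, 0.0805]
tcp_rot: [0.0, 0.626, 0.78, 0.0]
ft_force: [-0.4, 0.2, 2.2]
gripper_width: 0.0275
gripper_force: 25.0
```

Call:
drive_tool(series="0 0 -2 0 0 0;0 0 -4 0 0 0;0 0 -6 0 0 0;0 0 -10 0 0 0;0 0 -12 0 0 0;0 0 -14 0 0 0;0 0 -14 0 0 0;0 0 -12 0 0 0;0 0 -8 0 0 0;0 0 -4 0 0 0;0 0 0 0 0 0")

```text
time: 24.08
tcp_pos: [0.509, 0.2894, 0.1678]
tcp_rot: [0.001, 0.626, 0.78, 0.001]
ft_force: [1.0, 0.2, -0.8]
gripper_width: 0.0278
gripper_force: 25.0
```

```bash
python3 -c "
from h import *
go([.6416,.1184,.14],12.3)"
```

```text
t 24.08 shift mm [-195.6   92.6   27.9]
tool y yaw deg 12.44 w 0.0278
turn [ 0.0025 -0.0005  0.0024]
```

Call:
drive_tool(series="-6 3 0 0 0 0;-12 6 0 0 0 0;-20 9.5 0 0 0 0;-24 11 0 0 0 0;-24 11 0 0 0 0;-24 11 0 0 0 0;-24 11 0 0 0 0;-22 11 0 0 0 0;-18 9 0 0 0 0;-12 6 0 0 0 0;-7 3.5 0 0 0 0;-3 1.5 0 0 0 0")

```text
time: 25.08
tcp_pos: [0.6423, 0.1164, 0.1651]
tcp_rot: [-0.001, 0.627, 0.779, -0.001]
ft_force: [-0.6, 0.2, -1.0]
gripper_width: 0.0272
gripper_force: 25.0
```

Call:
drive_tool(series="0 0 5 0 0 0;0 0 12 0 0 0;0 0 15 0 0 0;0 0 15 0 0 0;0 0 10 0 0 0;0 0 5 0 0 0;0 0 0 0 0 0;0 0 0 0 0 0")

```text
time: 25.75
tcp_pos: [0.6416, 0.1183, 0.1041]
tcp_rot: [-0.0, 0.626, 0.78, -0.0]
ft_force: [-0.8, -0.0, -1.2]
gripper_width: 0.0275
gripper_force: 25.0
```

```bash
python3 - <<'E'
from h import *
go([.6416,.1184,.0235],12.3)
c=calibration("wrist");im=capture("wrist");cv2.imwrite("pics/w8.png",im[:,:,::-1])
print(proj(c,np.array([.6416,.1184,.028])))
E
```

```text
t 25.75 shift mm [ 0.1 -0.  80.6]
tool y yaw deg 12.47 w 0.0275
turn [-0.0002  0.      0.0031]
[np.float64(275.0135420934642), np.float64(220.1765381729453)]
```

View pics/w8.png

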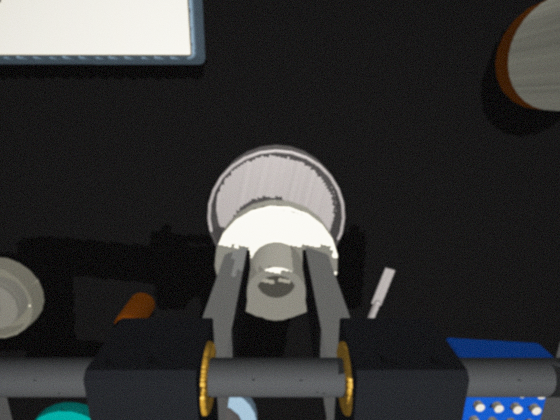

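The dish is centred at column 276.5 and its centre row is about 215 (220 predicted), so I'll add 2 mm in tool x and lower it.

Call:
drive_tool(series="1 0 6 0 0 0;1 0 12 0 0 0;0 0 14 0 0 0;0 0 14 0 0 0;0 0 12 0 0 0;0 0 9 0 0 0;0 0 5 0 0 0;0 0 3 0 0 0;0 0 2 0 0 0;0 0 1 0 0 0;0 0 0 0 0 0")

```text
time: 26.72
tcp_pos: [0.6419, 0.1198, 0.0267]
tcp_rot: [0.0, 0.626, 0.779, 0.0]
ft_force: [0.5, -0.1, -1.8]
gripper_width: 0.0275
gripper_force: 25.0
```

Call:
drive_tool(series="0 0 0.7 0 0 0;0 0 0.7 0 0 0;0 0 0 0 0 0")

```text
time: 26.97
tcp_pos: [0.6416, 0.1198, 0.0251]
tcp_rot: [0.0, 0.626, 0.78, 0.0]
ft_force: [1.7, -0.1, -2.0]
gripper_width: 0.0272
gripper_force: 25.0
```

Call:
drive_tool(series="0 0 0.6 0 0 0;0 0 0.6 0 0 0;0 0 0 0 0 0")

```text
time: 27.22
tcp_pos: [0.6415, 0.1198, 0.0236]
tcp_rot: [0.0, 0.626, 0.78, 0.0]
ft_force: [-0.1, 0.1, -1.5]
gripper_width: 0.0273
gripper_force: 25.0
```

Call:
drive_tool(series="0 0 0.4 0 0 0;0 0 0.4 0 0 0;0 0 0 0 0 0")

```text
time: 27.47
tcp_pos: [0.6415, 0.1198, 0.0235]
tcp_rot: [0.0, 0.626, 0.78, 0.0]
ft_force: [-1.5, -1.2, 3.3]
gripper_width: 0.0274
gripper_force: 25.0
```

Call:
drive_tool(series="0 0 0 0 0 0;0 0 0 0 0 0;0 0 0 0 0 0;0 0 0 0 0 0;0 0 -3 0 0 0;0 0 -8 0 0 0;0 0 -15 0 0 0;0 0 -25 0 0 0;0 0 -30 0 0 0;0 0 -25 0 0 0;0 0 -15 0 0 0;0 0 -5 0 0 0", claw=0.46)

```text
time: 28.47
tcp_pos: [0.6435, 0.1201, 0.1542]
tcp_rot: [0.003, 0.626, 0.78, 0.003]
ft_force: [0.1, 0.2, 0.2]
gripper_width: 0.0434
gripper_force: 0.0
```

```bash
python3 - <<'E'
from h import *
c=calibration("wrist");im=capture("wrist");cv2.imwrite("pics/w9.png",im[:,:,::-1])
go([.431,.2695,.12],12.3)
E
```

```text
t 28.52 shift mm [ 191.7 -175.2   31.8]
tool y yaw deg 12.43 w 0.0431
turn [0.007  0.0009 0.0023]
```

Call:
drive_tool(series="7 -6.5 0 0 0 0;14 -13 0 0 0 0;20 -18.5 0 0 0 0;24 -22 0 0 0 0;24 -22 0 0 0 0;24 -22 0 0 0 0;24 -22 0 0 0 0;20 -18.5 0 0 0 0;16 -14.5 0 0 0 0;11 -10 0 0 0 0;5 -4.5 0 0 0 0;2 -2 0 0 0 0")

```text
time: 29.52
tcp_pos: [0.4269, 0.2688, 0.1471]
tcp_rot: [-0.001, 0.626, 0.78, -0.001]
ft_force: [0.6, -0.8, -0.7]
gripper_width: 0.043
gripper_force: 0.0
```

Call:
drive_tool(series="0 0 6 0 0 0;0 0 10 0 0 0;0 0 8 0 0 0;0 0 4 0 0 0;0 0 0 0 0 0;0 0 0 0 0 0")

```text
time: 30.02
tcp_pos: [0.429, 0.2681, 0.1199]
tcp_rot: [-0.0, 0.627, 0.779, -0.001]
ft_force: [-0.7, 0.7, -0.9]
gripper_width: 0.0431
gripper_force: 0.0
```

```bash
python3 - <<'E'
from h import *
go([.431,.2695,.057],12.0)
c=calibration("wrist");im=capture("wrist")
print([np.round(proj(c,np.array([.4305,.2699,.075])+d*np.array([-.213,.977,0])),1) for d in(-.065,0,.065)])
w9=cv2.imread("pics/w9.png")
cv2.imwrite("pics/w10.png",np.hstack([cv2.resize(im[:,:,::-1],(400,300)),cv2.resize(w9,(400,300))]))
E
```

```text
t 30.02 shift mm [ 1.   2.4 62.9]
tool y yaw deg 12.38 w 0.0431
turn [-0.0015  0.0005  0.0067]
[array([277.7, 321. ]), array([278. , 233.1]), array([278.2, 130.5])]
```

View pics/w10.png

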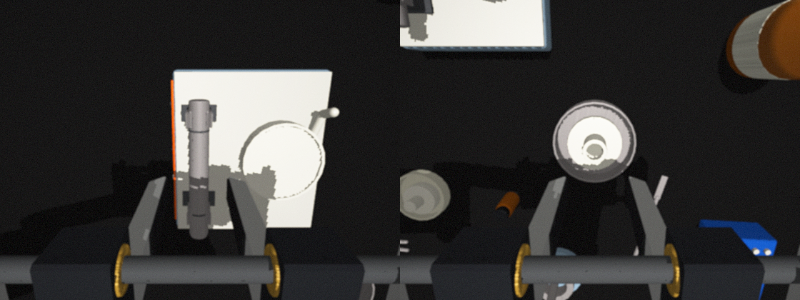

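Left view: the logger lies at column 278.6, which matches, though its ends are about 4 mm further toward -y than predicted. Right view: the donor cup stands upright in the wash dish. Descending onto the logger's middle.

Call:
drive_tool(series="-1.5 1.2 6 0 0 0.003;-1.5 1.2 12 0 0 0.003;0 0 14 0 0 0;0 0 12 0 0 0;0 0 9 0 0 0;0 0 5 0 0 0;0 0 3 0 0 0;0 0 1.5 0 0 0;0 0 0 0 0 0;0 0 0 0 0 0")

```text
time: 30.9
tcp_pos: [0.4323, 0.2663, 0.0588]
tcp_rot: [0.0, 0.629, 0.778, 0.0]
ft_force: [0.1, 0.2, 0.5]
gripper_width: 0.0432
gripper_force: 0.0
```

Call:
drive_tool(series="0 0 0 0 0 0;0 0 0 0 0 0;0 0 0 0 0 0;0 0 0 0 0 0;0 0 0 0 0 0;0 0 0 0 0 0;0 0 0 0 0 0", claw=0, squeeze=50)

```text
time: 31.48
tcp_pos: [0.4314, 0.2661, 0.0584]
tcp_rot: [-0.0, 0.629, 0.778, -0.0]
ft_force: [-2.8, -1.0, 3.3]
gripper_width: 0.0168
gripper_force: 50.0
```

Call:
drive_tool(series="0 0 -1 0 0 0;0 0 -1 0 0 0;0 0 -1.5 0 0 0;0 0 -1.5 0 0 0;0 0 -2 0 0 0;0 0 -2 0 0 0;0 0 -3 0 0 0;0 0 -4 0 0 0;0 0 -6 0 0 0;0 0 -10 0 0 0;0 0 -12 0 0 0;0 0 -14 0 0 0")

```text
time: 32.48
tcp_pos: [0.4323, 0.2663, 0.118]
tcp_rot: [0.0, 0.629, 0.778, 0.001]
ft_force: [1.1, 0.9, -2.0]
gripper_width: 0.0166
gripper_force: 50.0
```

Call:
drive_tool(series="0 0 -14 0 0 0;0 0 -14 0 0 0;0 0 -12 0 0 0;0 0 -8 0 0 0;0 0 -4 0 0 0;0 0 0 0 0 0;0 0 0 0 0 0")

```text
time: 33.07
tcp_pos: [0.4318, 0.2661, 0.168]
tcp_rot: [-0.0, 0.629, 0.778, -0.0]
ft_force: [0.3, 0.0, -0.6]
gripper_width: 0.0168
gripper_force: 50.0
```

```bash
python3 -c "
from h import *
go([.4775,-.3180,.168],-.86)"
```

```text
t 33.07 shift mm [-5.807e+02 -7.770e+01  1.000e-01]
tool y yaw deg 12.09 w 0.0168
turn [-3.00e-04  2.00e-04  2.26e-01]
```

Call:
drive_tool(series="-8 -1 0 0 0 0;-16 -2.1 0 0 0 0;-24 -3.2 0 0 0 0;-32 -4.3 0 0 0 0;-32 -4.3 0 0 0 0;-32 -4.3 0 0 0 0;-32 -4.3 0 0 0 0;-32 -4.3 0 0 0 0;-32 -4.3 0 0 0 0;-32 -4.3 0 0 0 0;-32 -4.3 0 0 0 0;-32 -4.3 0 0 0 0")

```text
time: 34.07
tcp_pos: [0.4573, -0.0737, 0.1673]
tcp_rot: [-0.001, 0.629, 0.778, -0.0]
ft_force: [0.6, 0.5, -2.2]
gripper_width: 0.0169
gripper_force: 50.0
```

Call:
drive_tool(series="-32 -4.3 0 0 0 0;-32 -4.3 0 0 0 0;-32 -4.3 0 0 0 0;-32 -4.3 0 0 0 0;-32 -4.3 0 0 0 0;-32 -4.3 0 0 0 0;-24 -3.2 0 0 0 0;-16 -2.1 0 0 0 0;-8 -1 0 0 0 0;0 0 0 0 0 0.075;0 0 0 0 0 0.075;0 0 0 0 0 0.075")

```text
time: 35.07
tcp_pos: [0.4769, -0.3124, 0.1677]
tcp_rot: [-0.001, 0.713, 0.701, 0.0]
ft_force: [0.0, -0.1, -1.2]
gripper_width: 0.0167
gripper_force: 50.0
```

Call:
drive_tool(series="0 0 0 0 0 0;0 0 0 0 0 0;0 0 0 0 0 0")

```text
time: 35.32
tcp_pos: [0.4771, -0.3126, 0.1682]
tcp_rot: [-0.0, 0.711, 0.703, 0.0]
ft_force: [-0.1, -0.4, -1.4]
gripper_width: 0.0168
gripper_force: 50.0
```

```bash
python3 - <<'E'
from h import *
go([.4771,-.3173,.0364],-.86)
c=calibration("wrist");im=capture("wrist");cv2.imwrite("pics/w11.png",im[:,:,::-1]);np.save("w11.npy",c)
a=np.radians(-.86);X=np.array([np.cos(a),np.sin(a),0]);Y=np.array([-np.sin(a),np.cos(a),0]);o=np.array([.4771,-.3173,.022])
print([np.round(proj(c,o+sx*.045*X+sy*.095*Y)).tolist() for sx,sy in((-1,1),(1,1),(1,-1),(-1,-1))])
E
```

```text
t 35.32 shift mm [-4.800e+00  1.000e-01  1.318e+02]
tool y yaw deg -0.66 w 0.0168
turn [-0.0003 -0.0003  0.0034]
[[222.0, 92.0], [329.0, 93.0], [321.0, 295.0], [230.0, 294.0]]
```

View pics/w11.png

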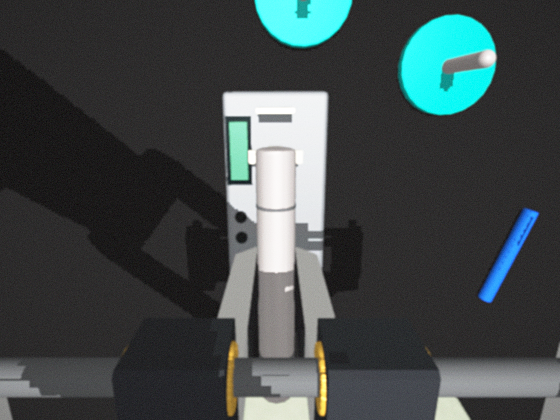

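The reader's far corners are at (223,93) and (327,93), against (222,92) and (329,93) predicted, so x and yaw are good. Now I'll check numerically where the logger's far end lies, along with its roll.

```bash
python3 - <<'E'
from h import *
c=np.load("w11.npy",allow_pickle=True).item();p,R,s=tool();M=R.as_matrix();f=p-.0166*M[:,2]
for d in(.055,.060,.065,.070,.075): print(d,np.round(proj(c,f+d*M[:,0]+[0,0,.009]),1),np.round(proj(c,f+d*M[:,0]-[0,0,.009]),1))
g=cv2.cvtColor(cv2.imread("pics/w11.png"),cv2.COLOR_BGR2GRAY)
print(g[140:165,276])
# left/right edges of logger at rows -> axis column
for r in(165,185,220,240): 
    e=np.abs(np.diff(g[r,245:310].astype(int)));print(r,g[r,248:306:3])
E
```

```text
0.055 [275.1 172. ] [275.2 164.9]
0.06 [275.1 160.2] [275.2 154.2]
0.065 [275.1 148.2] [275.2 143.4]
0.07 [275. 136.] [275.1 132.3]
0.075 [275.  123.5] [275.1 121.1]
[240 241 242 240 237 225 188 163 160 167 186 233 252 253 251 251 251 251
 250 250 250 250 251 251 250]
165 [ 98  82 132 169 208 228 235 240 246 250 250 247 244 236 224 208 139 238
 239 237]
185 [206 212 233 173 207 223 236 240 245 249 249 247 242 237 226 200 226 236
 237 237]
220 [113 179 228 174 199 225 237 239 245 248 248 246 242 235 224 197 222 232
 234 233]
240 [112 112 112 142 199 226 236 242 245 247 249 246 242 235 220 193 114 112
 111 117]
```

The logger is held at its middle (far end at 65 mm) and level. Lowering it into the V-rests.

Call:
drive_tool(series="-2.5 0 8 0 0 0.003;-2.3 0 14 0 0 0;0 0 18 0 0 0;0 0 18 0 0 0;0 0 18 0 0 0;0 0 16 0 0 0;0 0 12 0 0 0;0 0 8 0 0 0;0 0 6 0 0 0;0 0 4 0 0 0;0 0 2 0 0 0;0 0 0 0 0 0")

```text
time: 36.37
tcp_pos: [0.4773, -0.3182, 0.0445]
tcp_rot: [0.0, 0.713, 0.701, 0.0]
ft_force: [0.0, -0.3, -1.0]
gripper_width: 0.0168
gripper_force: 50.0
```

Call:
drive_tool(series="0 0 1 0 0 0;0 0 1 0 0 0;0 0 1 0 0 0;0 0 1 0 0 0;0 0 0 0 0 0")

```text
time: 36.78
tcp_pos: [0.4771, -0.318, 0.0402]
tcp_rot: [0.0, 0.713, 0.701, -0.0]
ft_force: [-0.5, -0.1, -1.0]
gripper_width: 0.0168
gripper_force: 50.0
```

Call:
drive_tool(series="0 0 1 0 0 0;0 0 1 0 0 0;0 0 0.7 0 0 0;0 0 0 0 0 0")

```text
time: 37.12
tcp_pos: [0.4769, -0.3179, 0.0373]
tcp_rot: [-0.0, 0.713, 0.701, -0.0]
ft_force: [0.9, 0.4, -0.7]
gripper_width: 0.0167
gripper_force: 50.0
```

Call:
drive_tool(series="0 0 0.5 0 0 0;0 0 0.5 0 0 0;0 0 0 0 0 0")

```text
time: 37.37
tcp_pos: [0.4771, -0.3181, 0.0367]
tcp_rot: [0.0, 0.713, 0.701, -0.0]
ft_force: [0.2, 0.1, -0.9]
gripper_width: 0.017
gripper_force: 50.0
```

Call:
drive_tool(series="0 0 0.5 0 0 0;0 0 0.5 0 0 0;0 0 0 0 0 0")

```text
time: 37.62
tcp_pos: [0.4771, -0.3181, 0.0366]
tcp_rot: [0.0, 0.713, 0.701, -0.0]
ft_force: [-2.6, 1.7, 5.6]
gripper_width: 0.0167
gripper_force: 50.0
```

The logger is seated at the expected height. Releasing and rising.

Call:
drive_tool(series="0 0 0 0 0 0;0 0 0 0 0 0;0 0 0 0 0 0;0 0 0 0 0 0;0 0 -2 0 0 0;0 0 -6 0 0 0;0 0 -12 0 0 0;0 0 -20 0 0 0;0 0 -25 0 0 0;0 0 -25 0 0 0;0 0 -20 0 0 0;0 0 -12 0 0 0", claw=0.4)

```text
time: 38.62
tcp_pos: [0.4783, -0.319, 0.1623]
tcp_rot: [0.003, 0.713, 0.701, 0.0]
ft_force: [-0.2, -0.4, 0.5]
gripper_width: 0.0377
gripper_force: 0.0
```

Call:
drive_tool(series="-5 0 -6 0 0 0;-10 0 -2 0 0 0;-20 0 0 0 0 0;-25 0 0 0 0 0;-20 0 0 0 0 0;-10 0 0 0 0 0;0 0 0 0 0 0;0 0 0 0 0 0")

```text
time: 39.28
tcp_pos: [0.475, -0.4079, 0.1641]
tcp_rot: [-0.001, 0.713, 0.701, 0.0]
ft_force: [-0.3, -0.3, -0.3]
gripper_width: 0.0373
gripper_force: 0.0
```

```bash
python3 - <<'E'
from h import *
c=calibration("wrist");im=capture("wrist");cv2.imwrite("pics/w12.png",im[:,:,::-1])
a=np.radians(-.86);X=np.array([np.cos(a),np.sin(a),0]);Y=np.array([-np.sin(a),np.cos(a),0]);o=np.array([.4771,-.3178,.053])
P=lambda dx,dy,dz=0:np.array(proj(c,o+dx*X+dy*Y+[0,0,dz]))
print("ends",P(0,.065,.009).round(),P(0,-.065,.009).round())
g=cv2.cvtColor(im,cv2.COLOR_RGB2GRAY)
for dy in(-.05,-.03,0,.03,.045,.05):
    u,v=P(0,dy);l,_=P(-.009,dy);r,_=P(.009,dy)
    print(dy,round(u),round(v),round(l),round(r),g[int(round(v)),int(l)-12:int(r)+13:3])
v=P(0,0)[0];print("along",[ (int(P(0,d,.009)[1]),int(g[int(P(0,d,.009)[1]),int(v)])) for d in np.arange(-.08,.081,.005)])
# others: top view before/after
t0=cv2.imread("pics/top0.png")[:,:,::-1];t=capture("top");cv2.imwrite("pics/top1.png",t[:,:,::-1]);ct=calibration("top")
for n,uv in(("vial",(283,194)),):
    for i in(t0,t):
        q=cv2.cvtColor(i[uv[1]-9:uv[1]+10,uv[0]-9:uv[0]+10].copy(),cv2.COLOR_RGB2GRAY).astype(float);print(n,q.mean().round(1))
    d=np.abs(t[185:204,274:293].astype(int)-t0[185:204,274:293]).mean();print("diff",d)
E
```

```text
ends [276.  -9.] [277. 179.]
-0.05 276 158 265 288 [213 191 166 137 146 232 246 248 251 248 240 209 125 125 135 170]
-0.03 276 133 265 288 [238 238 237 238 234 212 242 249 251 248 244 225 209 237 238 237 239]
0 276 92 264 288 [241 242 242 243 219 216 240 249 252 248 243 224 213 241 242 243 242]
0.03 276 49 264 289 [132 167 246 246 231 205 234 247 252 250 243 225 199 246 243 195 196]
0.045 276 26 264 289 [254 254 254 254 240 205 236 247 252 249 241 224 209 254 254 254 254]
0.05 276 18 263 289 [254 254 253 254 232 205 233 247 252 249 241 228 209 254 253 253 254]
along [(198, 221), (192, 255), (185, 225), (179, 250), (173, 251), (166, 251), (160, 251), (153, 252), (147, 214), (140, 252), (133, 251), (126, 251), (119, 251), (112, 251), (105, 251), (98, 252), (91, 251), (84, 251), (77, 252), (69, 252), (62, 252), (54, 252), (46, 252), (39, 252), (31, 252), (23, 252), (15, 252), (7, 252), (0, 252), (-8, 255), (-17, 255), (-25, 78), (-34, 81)]
vial 42.3
vial 42.6
diff 1.8097876269621422
```

The logger edges match the predicted seated pose along its whole length, and the vial is unchanged.

```bash
python3 -c "
from bench import *
print(job_done())"
```

```text
the job is handed in; nothing more can be done
None
```

The job is handed in at about 39 s of the 134 s: the cap stands in the porcelain dish, the ring lies on the drying-post base, the donor cup stands in the wash dish, the logger lies level in both V-rests, and the vial is untouched; no verdict came back.

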